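# Set a stick of wood on the cut-off board for sawing

### The arm

A 7-joint arm with a two-finger parallel gripper is mounted at the origin on a cart in front of the work surface, level with it; the furniture and walls round the work are solid. World frame = base frame: x ahead of the robot, y to its left, z up, the work surface at z = 0. Lengths are in m, angles in rad, forces in N, time in s.
With the tool pointing down it reaches from about 0.425 to 0.925 m from the base axis. Payload 6.8 kg.
Tool frame: the origin (TCP) lies on the centre line of the jaws, within the pads' length; the fingertips stand 8 mm ahead of it and the grasp point (between the pads) lies 11 mm behind it (bot.tips_ahead is the distance from the TCP to the fingertips, in m); z points along the fingers, y is the line along which they close (so a half turn about z gives the same grasp; the last joint's range is limited). The gripper opens to 85 mm and grips with 20 to 120 N. Pads are 22 mm wide; open, the fingers measure 114 mm over their backs; the gripper's body (76 mm by 85 mm) begins 54 mm behind the grasp point. The pads swing forward as they close: fully open they stand 13 mm farther back than shut.
Start: joints at [-1.423, 0.477, 0.022, 1.555, -0.011, 1.109, -0.083], TCP at [0.171, 0.653, 0.239] pointing down, gripper open.
Joint ranges: [-2.96, 2.96], [-0.34, 2.1], [-1.41, 1.46], [0.24, 2.44], [-1.37, 4.51], [0.17, 1.92], [-2.96, 2.96]. Speed limits (rad/s): [2.39, 2.39, 3.14, 3.14, 3.14, 3.14, 3.14].

### API

Orientations are given as a unit quaternion [w, x, y, z].
In Python, from station import bot gives the robot as it stands.
- The arm moves only by the tool send_rows, never from a script. Its argument "deltas" is text: rows parted by semicolons, each of 4 numbers parted by spaces: the shift along the tool's x, y, z in m, then the turn about the tool's z in degrees. In form: x y z spin; .... A call has 1 to 5 rows; each row is the pose to reach, as a shift and turn from the pose commanded when the call began, along the tool's axes at that moment; what a row does not reach only later rows make up. A row lasts 1/10 s, in which the tool goes at most 50 mm and 8.59 degrees, less where a joint would pass 70% of its speed; a pose out of reach is approached as far as the arm can. A call with a gripper value outside its range is refused whole. "claw" is the opening, from 0 (shut) to 1 (fully open), set as the call begins (left out, the last holds). The fingers move at their own pace and stop on an object; "force" is the grip in N (left out, the last holds). Time passes only in rows, so rows that repeat a pose let the fingers close. It gives the time, the measured TCP pose, the force, the opening and the grip force at its end, in the units of the state.
- bot.get_obs(): the state, without advancing time (a new reading comes with each control period).
- bot.read_camera(name): name is "scene" or "top" or "wrist"; returns a dict with "img" (384x512x3 uint8, red, green, blue), "depth" (384x512 float32, m along the optical axis (not along the pixel's ray), 0 where there is no reading), "fx", "fy", "cx", "cy" (pixels), "camera_from_world" (4x4, takes a point from world to camera coordinates). Camera axes: x right, y up, looking along -z (the intrinsics and any distortion apply to the point x, -y, -z); pixel columns grow to the right and rows downward; lengths in m; the calibration is good to about 2 mm. The wrist camera is an equidistant fisheye: a pixel r from the principal point sees the ray r / f radians off the axis. A picture is of the moment at which its call begins.
- bot.hand_in(): hands the job in; it is judged then, once.
Trained networks look in a picture, given as the dict that the camera call returned (one of the last four; its "shot" number tells which), for a name from the list of things; names that differ only in an ending like _2 or _b are one class to them, and where a whole thing is asked for, a point or a joint stands for the part that bears it (a point fixed in the world has none). Each returns a list of dicts, best first, with "confidence" (0 to 1); they miss things now and then, are a little off and sometimes report something else, mostly with a low value. They report only what shows in the picture. A call takes as long as a camera call. They do not tell look-alikes from the thing itself.
- bot.masks_of(picture, query): "mask" (384x512 bool, what is visible of it).
- bot.landmark_of(picture, query): "xyz" ([x, y, z] in m, in world coordinates, good to about 4 mm: a listed point, or the origin of a listed thing).
The state is a dict: "t": time; "q": joint angles; "joint_vel": joint speeds; "joint_torque": joint torques, N m; "eef_pos": TCP position; "tool_rot": TCP orientation; "contact_force": force on the tool from outside, world axes, zero at the start; "torque": the same for the moment, N m; "gripper_width": opening from 0.0 (shut) to 1.0 (fully open); "grasp_force": force on a finger pad.
Only numpy, scipy, OpenCV 4.12 (cv2) and the standard library are available. Lean on these libraries where they do the work, as an engineer would, in place of code of your own. Each camera call takes 0.05 s, during which the arm holds its last target. There are 200 camera calls.

### The job

Get the cut-off board ready for a saw cut, only by pushing with the fingers: first push the raised metal flip stop over so that it drops down in front of the fence, then push the standing stick of wood near its top so that it topples freely toward the stop and lands on the pale strip along the fence. Then push it snug against the fence and endwise up against the stop, and leave it lying there. Do not grip, lift, carry or lower the stick by hand, tip it where it stands, and leave the other loose things where they are.

Things in the scene. Friction and masses are not known exactly. Their poses are not given: they have to be found in the camera images.
- cutoff_board: Wooden cut-off board (sawing jig) screwed to the bench, 150 x 300 mm, bed 18 mm thick. Origin: centre of its underside, on the bench top; x across it toward the fence (away from the robot), y along the fence toward the flip stop, z up. The pale plywood strip let flush into the bed lies from the fence face (x = +35 mm) to x = -35 mm, over the whole length.
- fence_top (a point): Middle of the top of the fence, which runs the board's whole length: board frame x = 46, y = 0, z = 63 mm. The fence face toward the robot is at x = +35 mm, its back at x = +57 mm. A 3 mm saw slot is at y = +14 mm. A fixed bracket with the stop's hinge and a small black knob stands on it from y = 72 to 136 mm, up to z = 87 mm.
- flip_stop (a joint): Hinge of the aluminium flip stop (rad), axis along the fence. 0: down, leg hanging in front of the fence face, blocking the way along the bed. It starts raised at 2.50 to 2.72, leaning back past its balance point (about 2.4; end stop 2.75), held by its weight and a little friction. Pushed toward the robot (board -x) below 1.8 it falls to 0 by itself within a second.
- stop_hinge (a point): Hinge axis of the flip stop: board frame x = 46, y = 120, z = 80 mm. The arm is L-shaped, 12 mm thick along the fence: a 40 mm neck, then a 28 mm wide leg at right angles, ending 56 mm from the neck's centre line. Down, the leg covers x = +2 to +30, z = 24 to 86 mm of the board; raised, the leg stands up, its end about 65 mm above the hinge.
- stop_leg_end (a point): Middle of the free end of the flip stop's leg: the highest part when raised, 6 mm above the bed when down. The leg is 28 mm wide across the board and 12 mm thick along the fence.
- corner (a point): The point on the bed where the fence face meets the plane of the stop's face (the face toward the stick) when the stop is down: board frame x = 35, y = 114, z = 18 mm. Axes as the board's.
- stick: The sawn stick to be laid in place, 32 x 32 x 160 mm, about 0.1 kg, standing on its end on the strip, 6 to 18 mm clear of the fence and nearly square to it. Origin: middle of the long face that looks toward the stop (the underside once toppled); y runs along its length to the top end, z away from the stop while it stands (up once toppled), x across the board.
- stick_top (a point): Centre of the stick's upper end face (the end that must meet the stop).
- stick_foot (a point): Centre of the stick's lower end face, on which it stands at first.
- glue_bottle: Bystander: cream glue bottle, 62 mm across, 190 mm tall, standing beyond the board. Origin under its centre.
- tape_measure: Bystander: yellow tape measure, 38 x 102 x 65 mm, between the robot and the board. Origin under its centre.
- offcut_2: Bystander: wooden offcut, 60 x 85 x 30 mm, lying beyond the stop's end of the board. Origin under its centre.
- brush: Bystander: dusting brush, 42 x 192 x 15 mm, lying behind the fence. Origin under its centre.
- pencil: Bystander: red flat carpenter's pencil, 12 x 158 x 8 mm, lying beyond the vice. Origin under its centre.
- bench_vice: Obstacle only: the heavy vice fixed to the bench at the left of the board, 0.5 m long along y. Its jaws at the far left reach 0.27 m above the bench, its square beam, whose end comes nearest the board, 0.20 m. Origin: on its axis, 80 mm below the bench top, 0.27 m left of the beam's end.
Things that resemble listed ones, but are neither listed nor needed, are in the scene too. What is meant by the stick is not green, and is the larger of those in its own colour.

How it is judged:
By the outcome, as a careful person would: the job done as asked, in the order asked, and still so for the second after the job is handed in, with the robot touching nothing.
It also fails if it takes over 64 s, if anything falls off the work surface, if the arm or the gripper's body presses on something with over 40 N, if the wrist force passes 120 N, or if a joint passes its speed limit or range.

## Working session

There is one attempt and no reset: what is moved stays moved. The work goes in short steps, Python scripts to look and compute and a tool call to move; the robot and the scene stay as the last step left them, time stands still between calls to the robot, and variables do not carry over. Pictures are saved under pics/ and viewed, at most 10 in all, crops included, and the job is handed in when it is done.

Besides the shell and the picture viewer there is one more tool, called after "Call:" as a command line: name --argument value ..., lists and objects as JSON in quotes. send_rows: Moves the arm, as the interface text tells. Its arguments: {"type":"object","properties":{"deltas":{"type":"string"},"claw":{"type":"number"},"force":{"type":"number"}},"required":["deltas"]}

```bash
mkdir -p pics
cat > h.py <<'E'
import numpy as np, cv2
from station import bot
def save(p,name): cv2.imwrite('pics/'+name,p['img'][:,:,::-1])
def world(p,mask):
    v,u=np.nonzero(mask&(p['depth']>0)); d=p['depth'][v,u]
    c=np.stack([(u-p['cx'])/p['fx']*d,-(v-p['cy'])/p['fy']*d,-d,np.ones_like(d)])
    return (np.linalg.inv(p['camera_from_world'])@c)[:3].T
E
python3 - <<'E'
from h import *
o=bot.get_obs(); print(o['t'],o['eef_pos'],o['tool_rot'],bot.tips_ahead)
ims=[]
for c in ('scene','top'):
    p=bot.read_camera(c); ims.append(p)
    print(c,p['camera_from_world'].round(3).tolist(),p['fx'])
    for q in ['cutoff_board','fence_top','stop_hinge','stop_leg_end','corner','stick','stick_top','stick_foot','glue_bottle','tape_measure','offcut_2','bench_vice']:
        print(q,[(r['xyz'].round(3).tolist() if hasattr(r['xyz'],'round') else r['xyz'],round(r['confidence'],2)) for r in bot.landmark_of(p,q)][:3])
    save(p,c+'0.png')
E
```

```text
0.0 [0.17066341 0.65247877 0.23833865] [-4.75195140e-05  1.27527631e-01  9.91834609e-01 -8.99674905e-04] 0.008
scene [[0.635, -0.772, 0.004, -0.301], [0.607, 0.502, 0.616, -0.384], [-0.478, -0.389, 0.788, -0.686], [0.0, 0.0, 0.0, 1.0]] 368.93018264591115
cutoff_board [([0.531, -0.0884, -0.0025], 0.81), ([0.3243, -0.1917, -0.0013], 0.65), ([0.5647, 0.0257, 0.0227], 0.26)]
fence_top [([0.5738, -0.0862, 0.0643], 0.97)]
stop_hinge [([0.5766, 0.0358, 0.0815], 0.8)]
stop_leg_end [([0.565, 0.0394, 0.1436], 0.59)]
corner [([0.5649, 0.0285, 0.0225], 0.82)]
stick [([0.4071, -0.244, 0.0825], 0.87), ([0.6649, -0.1809, 0.0574], 0.83)]
stick_top [([0.3977, -0.2581, 0.1603], 0.88), ([0.6553, -0.1697, 0.1116], 0.79)]
stick_foot [([0.6557, -0.1678, -0.0013], 0.84), ([0.5338, -0.1784, 0.0173], 0.82), ([0.4, -0.2586, -0.003], 0.56)]
glue_bottle [([0.7331, 0.1526, 0.0012], 0.94), ([0.6842, 0.2906, 0.0015], 0.55)]
tape_measure [([0.3251, -0.1929, -0.0034], 0.63)]
offcut_2 []
bench_vice [([0.5377, -0.1801, 0.0153], 0.48)]
top [[0.018, -1.0, -0.016, 0.051], [0.987, 0.015, 0.162, -0.525], [-0.161, -0.019, 0.987, -1.063], [0.0, 0.0, 0.0, 1.0]] 372.02533105681204
cutoff_board [([0.5298, -0.0877, 0.0031], 0.86), ([0.5663, 0.0323, 0.1429], 0.56)]
fence_top [([0.576, -0.0848, 0.0663], 0.84)]
stop_hinge [([0.5698, 0.0332, 0.0793], 0.64), ([0.6364, 0.184, 0.0037], 0.21)]
stop_leg_end [([0.5689, 0.0295, 0.1443], 0.58)]
corner [([0.5623, 0.0296, 0.0205], 0.8), ([0.7394, -0.0577, -0.0008], 0.55)]
stick [([0.4049, -0.2442, 0.0811], 0.97), ([0.535, -0.1613, 0.097], 0.67), ([0.571, 0.0333, 0.0789], 0.61)]
stick_top [([0.3991, -0.2585, 0.1622], 0.79), ([0.656, -0.1663, 0.1132], 0.65)]
stick_foot [([0.3991, -0.2619, -0.0002], 0.69), ([0.5352, -0.1768, 0.0211], 0.56)]
glue_bottle [([0.7335, 0.1537, 0.0037], 0.73), ([0.5694, 0.0318, 0.1467], 0.42)]
tape_measure [([0.3244, -0.1946, -0.0025], 0.9)]
offcut_2 [([0.6385, 0.1848, 0.0003], 0.76)]
bench_vice []
```

View pics/scene0.png

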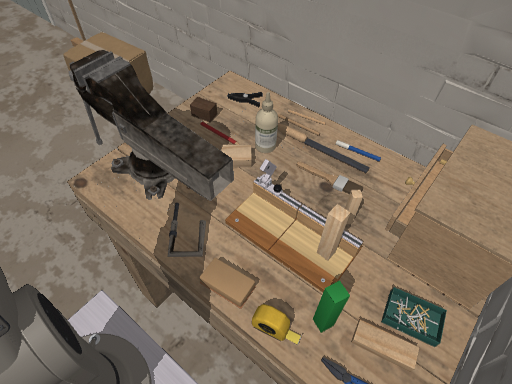

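View pics/top0.png

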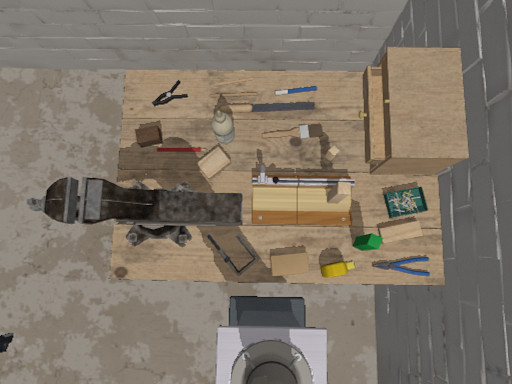

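The scene view shows the stick standing at the right end of the strip (~335,235) and the raised stop at (265,170). The vice beam ends near (230,180), and the small look-alikes are behind the fence and the green block in front. Next I'll measure the board, stick, stop and vice from depth.

```bash
cat > m.py <<'E'
from h import *
P=[]
for c in ('top','scene'):
    p=bot.read_camera(c); P.append(world(p,np.ones((384,512),bool)))
A=np.vstack(P)
def box(A,x,y,z): return A[(A[:,0]>x[0])&(A[:,0]<x[1])&(A[:,1]>y[0])&(A[:,1]<y[1])&(A[:,2]>z[0])&(A[:,2]<z[1])]
def q(B): return len(B), np.percentile(B,[2,50,98],axis=0).round(4).tolist() if len(B) else ''
E
python3 - <<'E'
from m import *
for n,B in zip(('top','scene'),P):
    print(n)
    for y in (-.21,-.13,-.09,-.05,-.01): print(' fence',y,q(box(B,(.54,.62),(y-.012,y+.012),(.055,.072))))
    print(' stick hi',q(box(B,(.48,.6),(-.25,-.1),(.1,.2))),' top',q(box(B,(.48,.6),(-.25,-.1),(.172,.19))))
    print(' stick lo',q(box(B,(.48,.555),(-.25,-.1),(.03,.06))))
    print(' stop hi',q(box(B,(.5,.64),(0.0,.06),(.1,.2))))
    print(' bed',q(box(B,(.45,.6),(-.26,.1),(.012,.024))))
    print(' vice',q(box(B,(.3,.62),(.04,.2),(.17,.23))))
    print(' vice all',q(box(B,(.3,.7),(.04,.7),(.17,.35))))
R=bot.get_obs()['q'];print(R)
E
```

```text
top
 fence -0.21 (24, [[0.5754, -0.2214, 0.0569], [0.5798, -0.2122, 0.0621], [0.5835, -0.2001, 0.0659]])
 fence -0.13 (59, [[0.5641, -0.1416, 0.0575], [0.573, -0.1302, 0.063], [0.5814, -0.1184, 0.0663]])
 fence -0.09 (57, [[0.5638, -0.1012, 0.0576], [0.5727, -0.0898, 0.0616], [0.5811, -0.0784, 0.0662]])
 fence -0.05 (63, [[0.5633, -0.0601, 0.0553], [0.5738, -0.0487, 0.0606], [0.585, -0.0395, 0.0658]])
 fence -0.01 (32, [[0.5626, -0.0219, 0.0566], [0.5676, -0.0161, 0.0629], [0.5829, 0.0017, 0.0706]])
 stick hi (276, [[0.5173, -0.1951, 0.1051], [0.5298, -0.1746, 0.1761], [0.5495, -0.1632, 0.1816]])  top (164, [[0.5177, -0.1952, 0.1741], [0.5332, -0.1797, 0.178], [0.5496, -0.1639, 0.1817]])
 stick lo (41, [[0.5174, -0.1926, 0.0305], [0.5198, -0.165, 0.0438], [0.5472, -0.163, 0.059]])
 stop hi (67, [[0.5572, 0.0288, 0.1039], [0.5764, 0.0342, 0.1392], [0.611, 0.0375, 0.1514]])
 bed (3503, [[0.4547, -0.2305, 0.0142], [0.5063, -0.0791, 0.0184], [0.5977, 0.0569, 0.0225]])
 vice (925, [[0.4419, 0.1016, 0.1702], [0.4768, 0.1592, 0.1736], [0.5159, 0.1987, 0.1783]])
 vice all (6486, [[0.4306, 0.
[... 621 characters left out ...]
 -0.1828, 0.1598], [0.5478, -0.1645, 0.18]])  top (246, [[0.517, -0.1958, 0.1733], [0.5316, -0.1809, 0.1785], [0.5487, -0.1648, 0.1806]])
 stick lo (121, [[0.5165, -0.1967, 0.0311], [0.5185, -0.1845, 0.0452], [0.5452, -0.1645, 0.0583]])
 stop hi (154, [[0.5559, 0.0256, 0.1021], [0.5746, 0.0272, 0.1339], [0.6048, 0.0372, 0.1504]])
 bed (4972, [[0.4534, -0.2318, 0.0155], [0.5032, -0.0934, 0.0187], [0.5631, 0.0548, 0.0217]])
 vice (976, [[0.4407, 0.1039, 0.1701], [0.4747, 0.1572, 0.1732], [0.5156, 0.1981, 0.1774]])
 vice all (5949, [[0.4258, 0.1231, 0.1707], [0.4692, 0.3535, 0.208], [0.5198, 0.5266, 0.2705]])
[-1.42313004  0.47699181  0.02242711  1.55538501 -0.011513    1.10931512
 -0.08310751]
```

Call:
send_rows --deltas "0 0 -0.04 -5; 0 0 -0.08 -10; 0 0 -0.11 -14.65; -0.039 -0.031 -0.11 -14.65; -0.078 -0.062 -0.11 -14.65" --claw 0

```text
t: 1.9
eef_pos: [0.2301, 0.5737, 0.3503]
tool_rot: [0.0, -0.002, 1.0, 0.001]
contact_force: [2.0, -0.0, -0.7]
gripper_width: 0.144
grasp_force: 0.0
```

Call:
send_rows --deltas "-0.03 -0.039 0 0; -0.06 -0.078 0 0; -0.09 -0.117 0 0; -0.12 -0.156 0 0; -0.15 -0.195 0 0"

```text
t: 2.4
eef_pos: [0.3815, 0.3765, 0.3496]
tool_rot: [0.0, 0.0, 1.0, 0.0]
contact_force: [1.0, 1.7, 0.5]
gripper_width: 0.002
grasp_force: 0.0
```

Call:
send_rows --deltas "-0.03 -0.039 0 0; -0.06 -0.078 0 0; -0.09 -0.117 0 0; -0.12 -0.156 0 0; -0.15 -0.195 0 0"

```text
t: 2.9
eef_pos: [0.5314, 0.1815, 0.3497]
tool_rot: [0.0, -0.0, 1.0, 0.0]
contact_force: [1.0, 0.1, -0.2]
gripper_width: 0.001
grasp_force: 0.0
```

Call:
send_rows --deltas "-0.03 -0.039 0 0; -0.06 -0.078 0 0; -0.09 -0.117 0 0; -0.12 -0.147 0 0; -0.12 -0.147 0 0"

```text
t: 3.4
eef_pos: [0.6529, 0.0293, 0.3489]
tool_rot: [0.001, 0.004, 1.0, -0.002]
contact_force: [0.2, -1.0, 0.1]
gripper_width: 0.0
grasp_force: 0.0
```

Call:
send_rows --deltas "0 0 0.05 0; 0 0 0.1 0; 0 0 0.15 0; 0 0 0.19 0; 0 0 0.21 0"

```text
t: 3.9
eef_pos: [0.6478, 0.0371, 0.1351]
tool_rot: [-0.003, -0.0, 1.0, -0.0]
contact_force: [-0.2, 0.1, 0.3]
gripper_width: -0.002
grasp_force: 0.0
```

Call:
send_rows --deltas "0.015 0 0 0; 0.03 0 0 0; 0.04 0 0 0; 0.05 0 0 0; 0.06 0 0 0"

```text
t: 4.4
eef_pos: [0.5921, 0.0367, 0.141]
tool_rot: [0.002, -0.0, 1.0, 0.0]
contact_force: [2.8, 0.1, 9.9]
gripper_width: 0.002
grasp_force: 4.1
```

Call:
send_rows --deltas "0.012 0 0 0; 0.024 0 0 0; 0.036 0 0 0; 0.046 0 0 0; 0.052 0 0 0"

```text
t: 4.9
eef_pos: [0.5371, 0.0363, 0.1391]
tool_rot: [-0.0, 0.0, 1.0, 0.0]
contact_force: [-0.3, 1.4, -0.4]
gripper_width: -0.003
grasp_force: 0.0
```

Call:
send_rows --deltas "0 0 -0.03 0; 0 0 -0.08 0; 0 0 -0.12 0; 0 -0.04 -0.12 0; 0 -0.08 -0.12 0"

```text
t: 5.4
eef_pos: [0.5393, -0.0434, 0.2608]
tool_rot: [0.002, -0.002, 1.0, 0.0]
contact_force: [1.5, -1.4, -0.3]
gripper_width: -0.001
grasp_force: 0.0
```

Call:
send_rows --deltas "0 -0.05 0 0; 0 -0.1 0 0; 0 -0.15 0 0; 0 -0.185 0 0; 0 -0.185 0 0"

```text
t: 5.9
eef_pos: [0.5366, -0.2353, 0.2595]
tool_rot: [-0.0, 0.005, 1.0, -0.002]
contact_force: [-0.5, -0.6, -0.1]
gripper_width: 0.006
grasp_force: 0.0
```

Run:
```python
from m import *
print(bot.get_obs()['eef_pos'])
for n,B in zip(('top','scene'),P):
    print(n,' stop leg',q(box(B,(.5,.56),(0.0,.06),(.03,.2))),q(box(B,(.5,.64),(0.0,.06),(.095,.2))))
    print(' stick',q(box(B,(.48,.56),(-.21,-.1),(.03,.17))))
p=bot.read_camera('scene'); save(p,'scene1.png')
```

```text
[ 0.53798374 -0.2294097   0.25892536]
top  stop leg (59, [[0.5221, 0.0282, 0.1155], [0.539, 0.0336, 0.1291], [0.559, 0.0369, 0.1333]]) (92, [[0.5223, 0.0282, 0.1166], [0.5509, 0.0326, 0.1274], [0.583, 0.0372, 0.1332]])
 stick (208, [[0.5171, -0.193, 0.0338], [0.52, -0.1649, 0.1081], [0.5491, -0.163, 0.1675]])
scene  stop leg (151, [[0.5214, 0.0257, 0.1038], [0.5374, 0.028, 0.1234], [0.5586, 0.0375, 0.1321]]) (229, [[0.5215, 0.0257, 0.1009], [0.5487, 0.0276, 0.1225], [0.5831, 0.0375, 0.1319]])
 stick (683, [[0.5164, -0.1966, 0.0341], [0.5184, -0.1844, 0.1076], [0.5456, -0.1643, 0.1672]])
```

View pics/scene1.png

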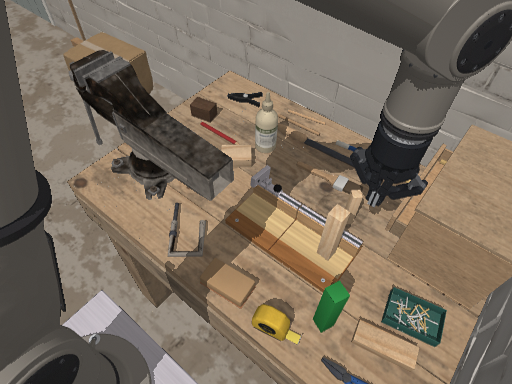

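The stop's leg is now horizontal at (262,178) and has not dropped yet. I'll check whether it is still moving.

Run:
```python
from m import *
print(bot.get_obs()['t'],bot.get_obs()['q'].round(2))
for n,B in zip(('top','scene'),P):
    print(n,q(box(B,(.5,.64),(0.0,.06),(.095,.2))))
```

```text
6.15 [-0.11  0.33  0.51  1.78 -0.18  1.07  2.04]
top (92, [[0.5226, 0.0282, 0.1144], [0.5508, 0.0326, 0.1267], [0.5831, 0.0372, 0.1336]])
scene (229, [[0.5214, 0.0258, 0.1001], [0.5488, 0.0277, 0.122], [0.5832, 0.0375, 0.1312]])
```

Call:
send_rows --deltas "0.003 0.05 0 0; 0.003 0.1 0 0; 0.003 0.15 0 0; 0.003 0.2 0 0; 0.003 0.25 0 0"

```text
t: 6.65
eef_pos: [0.5348, 0.0248, 0.2596]
tool_rot: [0.0, -0.001, 1.0, 0.0]
contact_force: [1.5, 0.5, 0.1]
gripper_width: -0.002
grasp_force: 0.0
```

Call:
send_rows --deltas "0 0.015 0.03 0; 0 0.015 0.08 0; 0 0.015 0.1 0; 0 0.015 0.108 0; 0 0.015 0.112 0"

```text
t: 7.15
eef_pos: [0.5353, 0.0371, 0.1471]
tool_rot: [-0.0, -0.001, 1.0, 0.0]
contact_force: [0.5, 0.4, -0.6]
gripper_width: -0.001
grasp_force: 0.0
```

Call:
send_rows --deltas "0 0 0.006 0; 0 0 0.012 0; 0 0 0.018 0; 0 0 0.024 0; 0 0 0.028 0"

```text
t: 7.65
eef_pos: [0.5238, 0.0362, 0.1174]
tool_rot: [-0.013, 0.0, 1.0, 0.001]
contact_force: [-35.7, 2.1, 24.6]
gripper_width: -0.001
grasp_force: 18.1
```

Run:
```python
from m import *
print(bot.get_obs()['t'],bot.get_obs()['eef_pos'])
p=bot.read_camera('scene'); save(p,'scene2.png')
for n,B in zip(('top','scene'),P):
    print(n,q(box(B,(.52,.56),(0.02,.028),(.02,.12))))
cv2.imwrite('pics/c2.png',cv2.resize(p['img'][120:300,180:400,::-1],None,fx=3,fy=3))
```

```text
7.75 [0.52297795 0.03620929 0.11643844]
top (0, '')
scene (71, [[0.521, 0.0205, 0.02], [0.5347, 0.0266, 0.0962], [0.5563, 0.0278, 0.1181]])
```

View pics/c2.png

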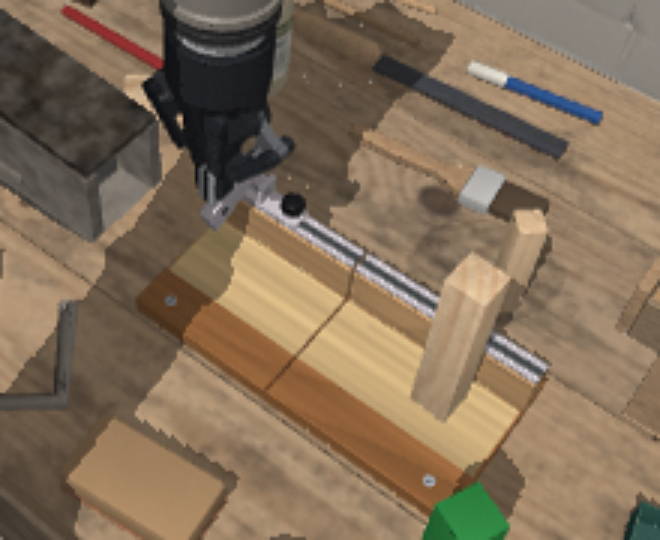

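The crop shows the leg tilted diagonally under the fingers at (215,205), not fully down. I'll lift off and look.

Call:
send_rows --deltas "0.01 0 -0.01 0; 0.015 0 -0.03 0; 0.015 0 -0.08 0; 0.015 0 -0.13 0; 0.06 0 -0.15 0"

```text
t: 8.3
eef_pos: [0.4818, 0.0367, 0.2751]
tool_rot: [0.006, 0.001, 1.0, 0.001]
contact_force: [-0.1, 0.1, 1.0]
gripper_width: -0.003
grasp_force: 0.0
```

Call:
send_rows --deltas "0 -0.05 0 0; 0 -0.1 0 0; 0 -0.15 0 0; 0 -0.15 0 0"

```text
t: 8.7
eef_pos: [0.4748, -0.1212, 0.2705]
tool_rot: [0.002, 0.006, 1.0, -0.001]
contact_force: [0.9, 0.6, -1.6]
gripper_width: 0.002
grasp_force: 0.0
```

Run:
```python
from m import *
print(bot.get_obs()['t'],bot.get_obs()['eef_pos'])
p=bot.read_camera('scene')
for n,B in zip(('top','scene'),P):
    print(n,q(box(B,(.5,.56),(0.015,.05),(.023,.15))),q(box(B,(.5,.62),(0.015,.05),(.088,.2))))
cv2.imwrite('pics/c3.png',cv2.resize(p['img'][150:240,220:330,::-1],None,fx=6,fy=6,interpolation=cv2.INTER_CUBIC))
```

```text
8.8 [ 0.47555897 -0.11504315  0.26977226]
top (59, [[0.5162, 0.0247, 0.0232], [0.539, 0.031, 0.0849], [0.5598, 0.0367, 0.0896]]) (19, [[0.5319, 0.0226, 0.0882], [0.5703, 0.0335, 0.0895], [0.5813, 0.0427, 0.0912]])
scene (193, [[0.5289, 0.0257, 0.0286], [0.5393, 0.0276, 0.0662], [0.5586, 0.0374, 0.0885]]) (16, [[0.5381, 0.0216, 0.088], [0.5663, 0.0288, 0.0884], [0.5804, 0.0403, 0.0896]])
```

View pics/c3.png

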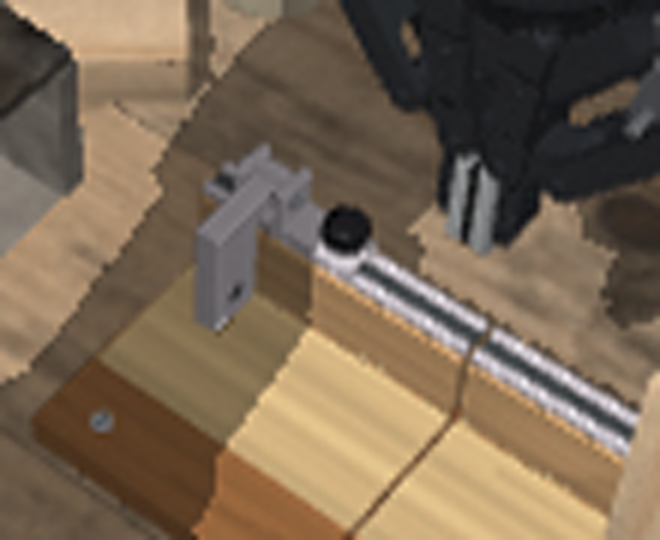

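The crop shows the stop down, with its leg hanging in front of the fence at (225,265). Next comes the stick push: go to behind its top.

Call:
send_rows --deltas "-0.019 -0.041 0 0; -0.038 -0.082 0 0; -0.056 -0.126 0 0; -0.056 -0.126 0 0"

```text
t: 9.25
eef_pos: [0.5328, -0.2442, 0.2692]
tool_rot: [0.0, 0.002, 1.0, -0.002]
contact_force: [-0.9, 0.1, -0.3]
gripper_width: -0.002
grasp_force: 0.0
```

Call:
send_rows --deltas "0 0 0.045 0; 0 0 0.09 0; 0 0 0.105 0; 0 0 0.105 0"

```text
t: 9.65
eef_pos: [0.5306, -0.2375, 0.1624]
tool_rot: [-0.002, -0.001, 1.0, 0.001]
contact_force: [1.0, 0.3, 0.7]
gripper_width: 0.0
grasp_force: 0.0
```

Call:
send_rows --deltas "0 0.008 0 0; 0 0.016 0 0; 0 0.024 0 0; 0 0.032 0 0; 0 0.04 0 0"

```text
t: 10.15
eef_pos: [0.5319, -0.1988, 0.165]
tool_rot: [0.001, -0.0, 1.0, 0.0]
contact_force: [0.6, -1.2, -0.0]
gripper_width: 0.001
grasp_force: 0.1
```

Call:
send_rows --deltas "0 0.008 0 0; 0 0.016 0 0; 0 0.024 0 0; 0 0.032 0 0; 0 0.032 0 0"

```text
t: 10.65
eef_pos: [0.5316, -0.1662, 0.1641]
tool_rot: [-0.0, -0.001, 1.0, 0.0]
contact_force: [-0.1, -0.2, -0.2]
gripper_width: 0.001
grasp_force: 0.0
```

Call:
send_rows --deltas "0 0 0 0; 0 0 0 0; 0 -0.03 -0.03 0; 0 -0.06 -0.1 0; 0 -0.06 -0.1 0"

```text
t: 11.15
eef_pos: [0.5317, -0.2315, 0.2678]
tool_rot: [0.002, 0.002, 1.0, -0.001]
contact_force: [1.1, -0.5, 0.9]
gripper_width: -0.001
grasp_force: 0.0
```

Run:
```python
from m import *
print(bot.get_obs()['t'],bot.get_obs()['eef_pos'])
p=bot.read_camera('scene')
for n,B in zip(('top','scene'),P):
    print(n,q(box(B,(.48,.558),(-.22,.024),(.03,.15))))
    for y in (-.15,-.1,-.05,-.01,.02): print(y,q(box(B,(.48,.558),(y-.01,y+.01),(.03,.08))))
cv2.imwrite('pics/c4.png',cv2.resize(p['img'][130:300,200:400,::-1],None,fx=3,fy=3))
```

```text
11.25 [ 0.53275864 -0.23175592  0.26843837]
top (628, [[0.5209, -0.1528, 0.0363], [0.5375, -0.0788, 0.0503], [0.5552, 0.0004, 0.0541]])
-0.15 (70, [[0.5194, -0.1557, 0.0419], [0.5334, -0.1472, 0.0502], [0.5515, -0.1404, 0.054]])
-0.1 (82, [[0.5216, -0.1089, 0.0392], [0.5373, -0.0995, 0.0502], [0.5538, -0.0904, 0.0539]])
-0.05 (84, [[0.5245, -0.0585, 0.0383], [0.5393, -0.0494, 0.0501], [0.5565, -0.0404, 0.0545]])
-0.01 (76, [[0.5266, -0.0199, 0.0405], [0.5402, -0.011, 0.0504], [0.5553, -0.0021, 0.0533]])
0.02 (3, [[0.5307, 0.0271, 0.0313], [0.5309, 0.0272, 0.0456], [0.5314, 0.0275, 0.0665]])
scene (1042, [[0.5196, -0.1567, 0.0319], [0.533, -0.0839, 0.0498], [0.5548, -0.0015, 0.053]])
-0.15 (146, [[0.5183, -0.1579, 0.0312], [0.5306, -0.1504, 0.0497], [0.5499, -0.1406, 0.0528]])
-0.1 (130, [[0.5207, -0.1092, 0.0324], [0.5321, -0.1002, 0.0498], [0.553, -0.0908, 0.053]])
-0.05 (122, [[0.5236, -0.0598, 0.0331], [0.5343, -0.0501, 0.0499], [0.5556, -0.0407, 0.0528]])
-0.01 (112, [[0.5257, -0.0192, 0.033], [0.5363, -0.01, 0.0497], [0.5574, -0.0004, 0.0523]])
0.02 (90, [[0.5294, 0.0254, 0.0327], [0.5409, 0.0268, 0.0563], [0.5558, 0.029, 0.0789]])
```

View pics/c4.png

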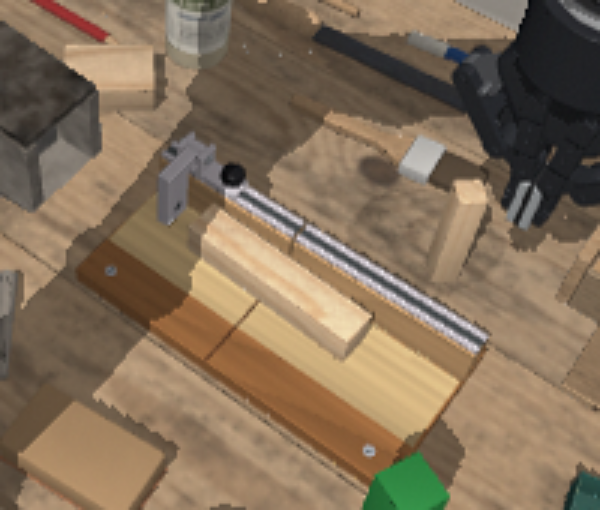

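The crop shows the stick lying on the strip between about (215,220) and (355,335). It is slightly yawed, with a gap to both fence and stop. I'll push it to the fence.

Call:
send_rows --deltas "0.016 0.045 0.01 0; 0.032 0.09 0.03 0; 0.048 0.135 0.05 0; 0.048 0.146 0.09 0; 0.048 0.146 0.13 0"

```text
t: 11.8
eef_pos: [0.4826, -0.0777, 0.1325]
tool_rot: [-0.0, -0.003, 1.0, 0.001]
contact_force: [0.5, -0.1, 0.3]
gripper_width: 0.004
grasp_force: 0.0
```

Call:
send_rows --deltas "0 0 0.04 0; 0 0 0.075 0; 0 0 0.093 0; 0 0 0.098 0; 0 0 0.098 0"

```text
t: 12.3
eef_pos: [0.4824, -0.0817, 0.0354]
tool_rot: [-0.001, 0.0, 1.0, -0.0]
contact_force: [-0.4, -0.4, -0.7]
gripper_width: -0.003
grasp_force: 0.0
```

Call:
send_rows --deltas "-0.008 0 0 0; -0.014 0 0 0; -0.02 0 0 0; -0.025 0 0 0; -0.03 0 0 0"

```text
t: 12.8
eef_pos: [0.514, -0.0817, 0.0366]
tool_rot: [0.0, -0.0, 1.0, 0.0]
contact_force: [-1.8, 0.0, 1.2]
gripper_width: -0.0
grasp_force: 0.8
```

Call:
send_rows --deltas "-0.003 0 0 0; -0.005 0 0 0; -0.007 0 0 0; -0.007 0 0 0"

```text
t: 13.2
eef_pos: [0.5207, -0.0819, 0.0362]
tool_rot: [0.0, 0.0, 1.0, -0.0]
contact_force: [-0.5, 0.2, -0.3]
gripper_width: 0.004
grasp_force: 0.1
```

Call:
send_rows --deltas "-0.002 0 0 0; -0.003 0 0 0; -0.003 0 0 0"

```text
t: 13.5
eef_pos: [0.5207, -0.0818, 0.0358]
tool_rot: [-0.003, 0.0, 1.0, 0.0]
contact_force: [-7.5, -0.6, 5.0]
gripper_width: 0.001
grasp_force: 3.7
```

Call:
send_rows --deltas "0.02 0 0 0; 0.035 0 -0.01 0; 0.035 0 -0.05 0; 0.015 -0.045 -0.06 0; -0.005 -0.09 -0.06 0"

```text
t: 14.0
eef_pos: [0.5314, -0.1706, 0.0987]
tool_rot: [0.003, -0.003, 1.0, 0.0]
contact_force: [1.7, -0.1, -0.2]
gripper_width: 0.004
grasp_force: 0.0
```

Call:
send_rows --deltas "-0.015 -0.025 0 0; -0.015 -0.025 0.03 0; -0.015 -0.025 0.056 0; -0.015 -0.025 0.058 0; -0.015 -0.025 0.058 0"

```text
t: 14.5
eef_pos: [0.5433, -0.1967, 0.0382]
tool_rot: [-0.0, 0.0, 1.0, 0.0]
contact_force: [0.7, -0.1, 0.3]
gripper_width: -0.003
grasp_force: 0.0
```

Call:
send_rows --deltas "0 0.01 0 0; 0 0.02 0 0; 0 0.03 0 0; 0 0.037 0 0; 0 0.044 0 0"

```text
t: 15.0
eef_pos: [0.5439, -0.1522, 0.0389]
tool_rot: [0.001, -0.0, 1.0, -0.0]
contact_force: [0.8, -2.2, 2.1]
gripper_width: -0.004
grasp_force: 0.9
```

Call:
send_rows --deltas "0 0.003 0 0; 0 0.005 0 0; 0 0.005 0 0"

```text
t: 15.3
eef_pos: [0.5434, -0.1475, 0.0382]
tool_rot: [-0.0, -0.0, 1.0, 0.0]
contact_force: [0.9, 0.3, 0.2]
gripper_width: 0.004
grasp_force: 0.0
```

Call:
send_rows --deltas "0 0.002 0 0; 0 0.004 0 0; 0 0.004 0 0"

```text
t: 15.6
eef_pos: [0.5435, -0.1459, 0.0384]
tool_rot: [0.0, 0.001, 1.0, -0.001]
contact_force: [1.1, -6.9, -0.4]
gripper_width: -0.002
grasp_force: 2.9
```

Call:
send_rows --deltas "0 -0.015 0 0; 0 -0.025 -0.03 0; 0.02 -0.01 -0.06 0; 0.05 0.03 -0.06 0; 0.06 0.067 -0.06 0"

```text
t: 16.1
eef_pos: [0.4808, -0.0772, 0.0987]
tool_rot: [-0.001, 0.002, 1.0, 0.001]
contact_force: [0.2, 1.2, 0.0]
gripper_width: -0.001
grasp_force: 0.0
```

Call:
send_rows --deltas "0 0 0.03 0; 0 0 0.055 0; 0 0 0.06 0; -0.01 0 0.06 0; -0.02 0 0.06 0"

```text
t: 16.6
eef_pos: [0.505, -0.0776, 0.0391]
tool_rot: [0.001, 0.001, 1.0, -0.0]
contact_force: [-0.1, 0.7, -0.5]
gripper_width: 0.001
grasp_force: 0.0
```

Call:
send_rows --deltas "-0.008 0 0 0; -0.013 0 0 0; -0.017 0 0 0; -0.019 0 0 0; -0.019 0 0 0"

```text
t: 17.1
eef_pos: [0.5207, -0.0768, 0.0381]
tool_rot: [-0.002, 0.0, 1.0, 0.0]
contact_force: [-5.1, 0.6, 4.2]
gripper_width: 0.001
grasp_force: 2.3
```

Snug again. I'll withdraw and verify.

Call:
send_rows --deltas "0.02 0 0 0; 0.035 0 -0.02 0; 0.035 -0.03 -0.07 0; 0.035 -0.07 -0.12 0; 0.035 -0.12 -0.14 0"

```text
t: 17.6
eef_pos: [0.4887, -0.1759, 0.1689]
tool_rot: [0.002, -0.002, 1.0, 0.0]
contact_force: [1.3, -0.5, 0.0]
gripper_width: 0.004
grasp_force: 0.0
```

Call:
send_rows --deltas "0 -0.05 -0.02 0; 0 -0.06 -0.03 0; 0 -0.06 -0.03 0"

```text
t: 17.9
eef_pos: [0.4878, -0.2392, 0.1979]
tool_rot: [0.002, 0.002, 1.0, -0.001]
contact_force: [1.0, -0.4, -0.4]
gripper_width: -0.001
grasp_force: 0.0
```

Run:
```python
from m import *
print(bot.get_obs()['t'],bot.get_obs()['eef_pos'],bot.get_obs()['contact_force'])
p=bot.read_camera('scene'); t=bot.read_camera('top')
for n,B in zip(('top','scene'),P):
    for y in (-.12,-.08,-.04,.0): print(n,y,q(box(B,(.48,.5615),(y-.01,y+.01),(.03,.056))))
    print(' ends',q(box(B,(.533,.558),(-.2,.024),(.046,.056))), 'leg',q(box(B,(.52,.56),(0.015,.05),(.056,.15))))
a=cv2.resize(p['img'][140:260,220:370,::-1],None,fx=2.6,fy=2.6,interpolation=cv2.INTER_CUBIC)
b=cv2.resize(t['img'][150:240,240:370,::-1],(390,312),interpolation=cv2.INTER_CUBIC)
cv2.imwrite('pics/c5.png',np.hstack([a,b]))
```

```text
18.0 [ 0.48735541 -0.23468996  0.19538506] [-1.0161429  0.2099677 -0.7865302]
top -0.12 (76, [[0.531, -0.1294, 0.0432], [0.5448, -0.1204, 0.0498], [0.5599, -0.1113, 0.0542]])
top -0.08 (73, [[0.5311, -0.0878, 0.0383], [0.5443, -0.079, 0.0501], [0.5597, -0.0701, 0.0549]])
top -0.04 (78, [[0.5308, -0.0494, 0.0351], [0.5438, -0.0404, 0.0504], [0.561, -0.0315, 0.054]])
top 0.0 (82, [[0.531, -0.0082, 0.0316], [0.5445, 0.0009, 0.0497], [0.5611, 0.0098, 0.0537]])
 ends (419, [[0.5338, -0.1306, 0.0466], [0.5451, -0.0553, 0.0503], [0.5571, 0.0187, 0.0542]]) leg (48, [[0.5296, 0.0277, 0.0703], [0.5432, 0.0322, 0.0861], [0.5599, 0.0367, 0.0908]])
scene -0.12 (134, [[0.53, -0.1297, 0.0333], [0.5401, -0.1202, 0.0498], [0.5607, -0.1109, 0.0528]])
scene -0.08 (130, [[0.5302, -0.0895, 0.0311], [0.5393, -0.0799, 0.0499], [0.561, -0.0705, 0.0525]])
scene -0.04 (118, [[0.5296, -0.0495, 0.0318], [0.5404, -0.0402, 0.0502], [0.5605, -0.031, 0.0528]])
scene 0.0 (115, [[0.5302, -0.0093, 0.0326], [0.5396, -0.0, 0.05], [0.5607, 0.0094, 0.053]])
 ends (565, [[0.5334, -0.1316, 0.0476], [0.5456, -0.0593, 0.0505], [0.5575, 0.0204, 0.0529]]) leg (120, [[0.529, 0.0258, 0.0578], [0.5403, 0.0279, 0.0806], [0.5592, 0.0362, 0.0884]])
```

View pics/c5.png

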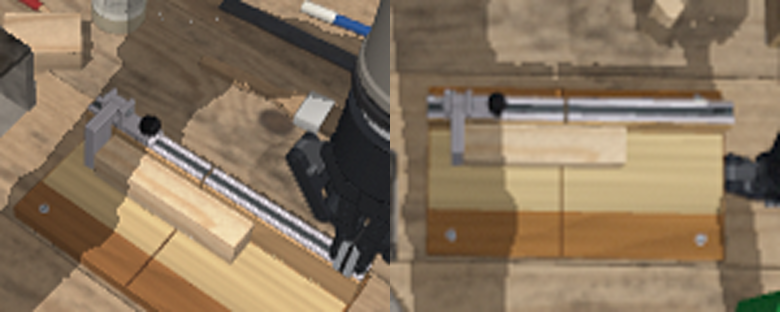

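The stick lies flat along the fence (left crop, 170,200), with its end at the stop leg (right crop, 462,140). The depth data puts it parallel to the fence, 32 mm from its near face to the fence. The end push met the stop at about 7 N, so I'm handing in.

```bash
python3 -c "
from station import bot
print(bot.hand_in())"
```

```text
the job is handed in; nothing more can be done
None
```

The job is handed in at about 18 s: the flip stop is down, and the toppled stick lies on the strip, snug against the fence and up against the stop; the stop hung partway after the first push and needed a second push from above.

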